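# Slide the power adapter under the reader head

### The arm

A 7-joint arm with a two-finger parallel gripper is mounted at the origin on a cart in front of the work surface, level with it; the furniture and walls round the work are solid. World frame = base frame: x ahead of the robot, y to its left, z up, the work surface at z = 0. Lengths are in m, angles in rad, forces in N, time in s.
With the tool pointing down it reaches from about 0.375 to 0.925 m from the base axis. Payload 3.1 kg.
Tool frame: the origin (TCP) lies between the finger pads; the fingertips stand 19 mm ahead of it and the grasp point (between the pads) is the TCP; z points along the fingers, y is the line along which they close (so a half turn about z gives the same grasp; the last joint's range is limited). The gripper opens to 85 mm and grips with 20 to 120 N. Pads are 22 mm wide; open, the fingers measure 114 mm over their backs; the gripper's body (76 mm by 85 mm) begins 54 mm behind the grasp point. The pads swing forward as they close: fully open they stand 13 mm farther back than shut.
Start: joints at [1.042, 0.383, 0.044, 1.598, -0.018, 1.161, -0.05], TCP at [0.271, -0.591, 0.25] pointing down, gripper open.
Joint ranges: [-2.61, 2.61], [-0.41, 2.15], [-1.48, 1.57], [0, 2.5], [-1.57, 4.71], [0.05, 1.97], [-2.85, 2.85]. Speed limits (rad/s): [2.79, 2.79, 3.14, 3.14, 3.14, 3.14, 3.14].

### API

Orientations are given as a unit quaternion [x, y, z, w].
In Python, from bench import move_ptp, movel, move_j, move_gripper, pause, inverse_kinematics, read_camera, camera_params, MotionError, sign_off, look_for, tip_of, read_time_s, read_qpos, read_joint_vel, read_effort, read_eef_pos, read_tcp_rot, read_ft_force, read_ft_torque, read_finger_gap, read_grasp_force gives the robot as it stands. Calls block until the motion is done:
- move_ptp(position, orientation): joint-space move of the TCP to a pose.
- movel(position, orientation=None, speed=0.15): straight line of the TCP; orientation=None keeps the orientation; speed is the mean speed in m/s.
- move_j(angles): joint-space move.
- move_gripper(opening, effort=None): finger opening in m; effort is the grip in N (None keeps the last); returns when the fingers have stopped.
- pause(seconds).
- inverse_kinematics(position, orientation): joint angles nearest the present ones, or None.
- read_camera(name): name is "scene" or "top" or "wrist"; returns the picture (400x640x3 uint8, red, green, blue); there is no depth.
- camera_params(name): a dict with "K" (3x3 intrinsics, pixels), "camera_from_world" (4x4, takes a point from world to camera coordinates). Camera axes: x right, y down, z forward; pixel columns grow to the right and rows downward; lengths in m; the calibration is good to about 2 mm. A picture is of the moment at which its call begins: read the wrist's pose just before it. camera_params takes no time and is no camera call; for the wrist camera it gives the pose at the moment of the call.
A pose or a line that the arm cannot do raises MotionError and nothing moves.
- sign_off(): hands the job in; it is judged then, once.
Trained networks look in the newest picture that a camera, given by its name, has taken for a name from the list of things; names that differ only in an ending like _2 or _b are one class to them, and where a whole thing is asked for, a point or a joint stands for the part that bears it (a point fixed in the world has none). Each returns a list of dicts, best first, with "confidence" (0 to 1); they miss things now and then, are a little off and sometimes report something else, mostly with a low value. They report only what shows in the picture. A call takes as long as a camera call. They do not tell look-alikes from the thing itself.
- look_for(camera, name): "at" ([column, row] in pixels, amid what is visible of it).
- tip_of(camera, name): "at" ([column, row] in pixels: a listed point, or the origin of a listed thing).
Readings, each from a call of its own:
- read_time_s(): time.
- read_qpos(): joint angles.
- read_joint_vel(): joint speeds.
- read_effort(): joint torques, N m.
- read_eef_pos(): TCP position.
- read_tcp_rot(): TCP orientation.
- read_ft_force(): force on the tool from outside, world axes, zero at the start.
- read_ft_torque(): the same for the moment, N m.
- read_finger_gap(): finger opening in m.
- read_grasp_force(): force on a finger pad.
Only numpy, scipy, OpenCV 4.12 (cv2) and the standard library are available. Lean on these libraries where they do the work, as an engineer would, in place of code of your own. Each camera call takes 0.05 s, during which the arm holds its last target. There are 200 camera calls.

### The job

A black power adapter and a finned heat sink wait in the two lanes in front of the low reader gate on the bench. Push the power adapter along its lane, under the gate, until its front end meets the orange stop at the far end of the lane. Leave the heat sink where it waits.

Things in the scene. Friction and masses are not known exactly. Their poses are not given: they have to be found in the camera images.
- adapter_centre (a point): Centre (half-way up, 16 mm above the bench) of the black power adapter, a loose plain brick 105 mm long, 48 mm wide and 32 mm high, 0.17 to 0.34 kg. It lies flat on the bench in one of the gate's two lanes, wholly in front of the roof; its long axis is its own y axis, within 5 degrees of the lane's direction (either way round); its z is up.
- sink_centre (a point): Centre (half-way up, 16 mm above the bench) of the silver-grey finned heat sink, a loose block 60 mm long (its own y axis, along the lane), 50 mm wide and 32 mm high, that waits in the other lane and stays there.
- reader_gate: Grey reader gate, fixed, turned 0.1 to 0.5 rad clockwise. Origin on the bench below mid-roof; x along the lanes in the push direction (away from the robot), y left, z up. Two lanes on the bare bench, 62 mm wide, centred at y = +48 and -48 mm, between rails 12 mm high from x = -190 to +45. Roof x = -40 to +40, y = -95 to +95, headroom 40 mm, top at 48; on it a white head, x = +6 to +38, z up to 106.
- end_stop (a point): Middle of the near face of the fixed orange end stop, a bar 30 mm high across both lanes, at x = +45, y = 0, z = 15 mm in the gate's frame; same axes as the gate. The adapter rests against it with its centre 52 mm and its near end 105 mm before this face, so 20 mm of it still stands out in front of the roof and it can be pushed home without reaching under.
Things that resemble listed ones, but are neither listed nor needed, are in the scene too. Of the things that look like the part that bears adapter_centre, the smaller one is meant.

How it is judged:
At the end, for the whole second after the job is handed in: The power adapter lies flat and at rest in its lane under the gate, in line with the lane within 10 degrees, its front end within 12 mm of the orange stop; the heat sink is within 15 mm of where it stood (x of adapter_centre in the frame of reader_gate between -0.0195 and 0 m and (y of adapter_centre in the frame of reader_gate between 0.03 and 0.066 m or y of adapter_centre in the frame of reader_gate between -0.066 and -0.03 m) and angle between the y axis of adapter_centre and the x axis of reader_gate, either way round below 0.175 rad and height (world z) of adapter_centre below 0.022 m and angle between adapter_centre's own z axis and vertical below 0.1 rad and linear speed of power_adapter below 0.01 m/s and distance of sink_centre from where it was at the start of the episode below 0.015 m); the robot touches nothing.
It fails at once if the heat sink is pushed away from its place (20 mm or more) (distance of sink_centre from where it was at the start of the episode above 0.02 m).
It also fails if it takes over 32 s, if anything falls off the work surface, if the arm or the gripper's body presses on something with over 40 N, if the wrist force passes 120 N, or if a joint passes its speed limit or range.

## Working session

There is one attempt and no reset: what is moved stays moved. The work goes in short steps, each a Python script; the robot and the scene stay as the last script left them, time stands still between calls to the robot, and variables do not carry over. Pictures are saved under pics/ and viewed, at most 10 in all, crops included, and the job is handed in when it is done.

```bash
mkdir -p pics; cat > h.py <<'E'
from bench import *
import numpy as np, cv2
def ray(cam,px,z,P=None):
    P=P or camera_params(cam);K=np.array(P["K"]);T=np.array(P["camera_from_world"])
    R=T[:3,:3];c=-R.T@T[:3,3];d=R.T@np.linalg.solve(K,[px[0],px[1],1.])
    return c+d*(z-c[2])/d[2]
def proj(cam,p):
    P=camera_params(cam);T=np.array(P["camera_from_world"]);q=T[:3,:3]@p+T[:3,3];q=np.array(P["K"])@q;return q[:2]/q[2]
E
python3 - <<'E'
from h import *
for c in("top","scene"):
    cv2.imwrite(f"pics/{c}1.png",read_camera(c)[:,:,::-1])
    for n,z in(("adapter_centre",.016),("sink_centre",.016),("reader_gate",0),("end_stop",.015)):
        for f in(tip_of,look_for):
            for r in f(c,n)[:3]: print(c,n,f.__name__,np.round(r["at"]),round(r["confidence"],2),ray(c,r["at"],z).round(3))
print(read_time_s(),read_tcp_rot())
E
```

```text
top adapter_centre call [235. 231.] 0.69 [0.539 0.015 0.016]
top adapter_centre call [367. 224.] 0.68 [ 0.552 -0.227  0.016]
top adapter_centre call [366. 227.] 0.71 [ 0.548 -0.225  0.016]
top adapter_centre call [232. 234.] 0.6 [0.534 0.02  0.016]
top sink_centre call [416. 241.] 0.7 [ 0.522 -0.316  0.016]
top sink_centre call [419. 240.] 0.7 [ 0.524 -0.321  0.016]
top reader_gate call [419. 179.] 0.72 [ 0.644 -0.331  0.   ]
top reader_gate call [411. 188.] 0.91 [ 0.626 -0.314  0.   ]
top end_stop call [407. 190.] 0.59 [ 0.618 -0.303  0.015]
scene adapter_centre call [297. 261.] 0.89 [0.54  0.008 0.016]
scene adapter_centre call [338. 204.] 0.66 [ 0.556 -0.223  0.016]
scene adapter_centre call [339. 204.] 0.93 [ 0.553 -0.222  0.016]
scene adapter_centre call [298. 262.] 0.62 [0.538 0.008 0.016]
scene sink_centre call [366. 188.] 0.93 [ 0.523 -0.33   0.016]
scene sink_centre call [366. 188.] 0.83 [ 0.522 -0.328  0.016]
scene reader_gate call [326. 183.] 0.64 [ 0.645 -0.334  0.   ]
scene reader_gate call [330. 175.] 0.65 [ 0.655 -0.38   0.   ]
scene end_stop call [315. 176.] 0.79 [ 0.677 -0.328  0.015]
scene end_stop call [328. 177.] 0.57 [ 0.641 -0.34   0.015]
0.9 [9.76884196e-01 2.13769193e-01 1.43140830e-05 8.67814538e-06]
```

View pics/top1.png

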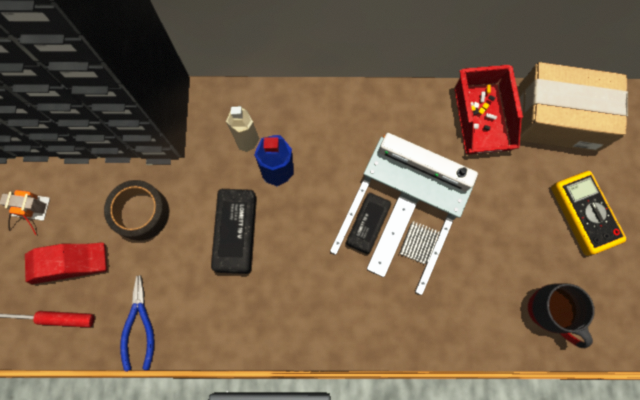

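View pics/scene1.png

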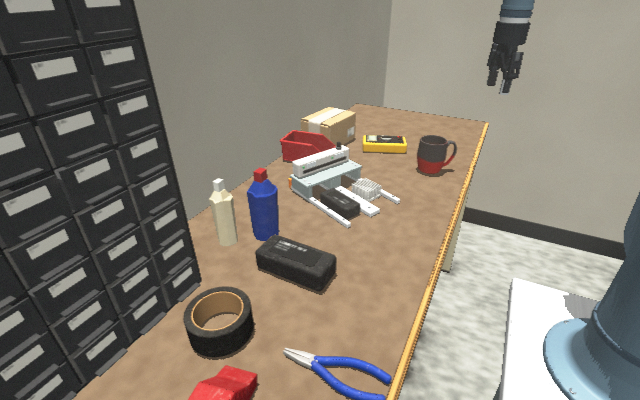

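The top view shows the small adapter in the left lane at about (367,225) and the sink at (419,241). The larger look-alike at (234,232) is to be ignored. Next is a close look with the wrist camera.

```bash
cat >> h.py <<'E'
from scipy.spatial.transform import Rotation as Ro
def quat(yaw): # tool x along yaw, tool z down
    return (Ro.from_euler('z',yaw)*Ro.from_euler('x',np.pi)).as_quat()
E
python3 - <<'E'
from h import *
for y in(-.42,-.42+np.pi):
    print(inverse_kinematics([.47,-.2,.25],quat(y)))
move_gripper(0.012)
move_ptp([.47,-.23,.25],quat(-.42))
P=camera_params("wrist");im=read_camera("wrist")
cv2.imwrite("pics/w1.png",im[:,:,::-1])
T=np.array(P["camera_from_world"]);print("cam",-T[:3,:3].T@T[:3,3],read_eef_pos(),read_time_s(),read_finger_gap())
for n,z in(("adapter_centre",.016),("sink_centre",.016),("reader_gate",0),("end_stop",.015)):
    for r in tip_of("wrist",n)[:2]: print(n,np.round(r["at"]),r["confidence"],ray("wrist",r["at"],z).round(3))
E
```

```text
[ 0.45180301  0.12744239 -0.13990398  1.92247242  0.01996011  1.09299114
 -1.68695651]
[ 0.77988316  0.15397475 -0.49507659  1.90776332  0.08187331  1.09945947
  1.40331907]
cam [ 0.54024644 -0.26243838  0.37428116] [ 0.46961631 -0.23151332  0.25008523] 3.1583 0.012112136914282284
adapter_centre [284. 104.] 0.93 [ 0.556 -0.231  0.016]
adapter_centre [116. 196.] 0.59 [0.544 0.018 0.016]
sink_centre [369. 101.] 0.88 [ 0.518 -0.324  0.016]
```

View pics/w1.png

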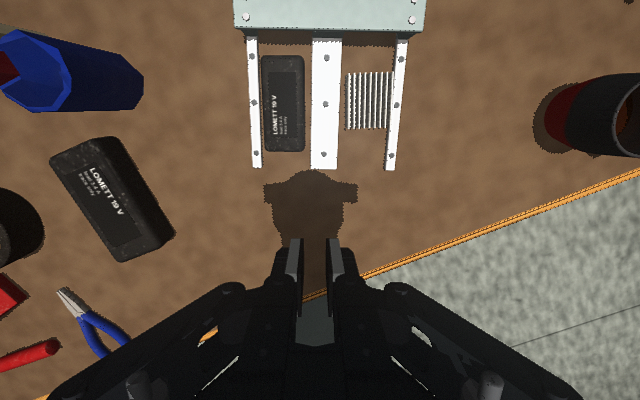

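The wrist picture shows the adapter at (284,104) in the left lane. The divider's near corners are at (311,168) and (338,169), and the outer rail ends are at (256,167) and (390,170). I'll fit the gate pose from those.

```bash
python3 - <<'E'
from h import *
P=camera_params("wrist")
g=lambda p,z=.012:ray("wrist",p,z,P)[:2]
pts={k:g(v) for k,v in dict(dL=(311,168),dR=(338,169),dLf=(313,40),dRf=(340,40),lo=(252,167),li=(262,167),ro=(395,170),ri=(386,169)).items()}
n=(pts['dL']+pts['dR'])/2;f=(pts['dLf']+pts['dRf'])/2
lat=pts['lo']-pts['ro'];print("yaw long",np.arctan2(*(f-n)[::-1]),"yaw lat",np.arctan2(*lat[::-1])-np.pi/2,np.linalg.norm(lat),np.linalg.norm(pts['li']-pts['ri']),np.linalg.norm(pts['dL']-pts['dR']))
yaw=np.arctan2(*lat[::-1])-np.pi/2; yaw=(yaw+np.arctan2(*(f-n)[::-1]))/2
ex=np.array([np.cos(yaw),np.sin(yaw)]);ey=np.array([-ex[1],ex[0]])
O=(n+(pts['lo']+pts['ro'])/2)/2+.19*ex;print("yaw,O",yaw,O)
# adapter top corners z=.032
for p in((262,57),(303,55),(305,150),(265,151)):
    d=g(p,.032)-O;print(np.round([d@ex,d@ey],4))
for y in(yaw,yaw+np.pi):
  for x in(-.235,-.07):
    print(inverse_kinematics(list(O+x*ex+.048*ey)+[.032],quat(y)))
E
```

```text
yaw long -0.42717928686632645 yaw lat -0.4442672848111837 0.1825653199859795 0.15820282139788724 0.034494116186199596
yaw,O -0.4357232858387551 [ 0.6373155  -0.32275898]
[-0.0646  0.0704]
[-0.062   0.0263]
[-0.1638  0.0238]
[-0.1656  0.0711]
[ 0.40327482  0.4009281  -0.11696293  2.13528531  0.07966179  0.60932673
 -1.77637775]
[ 0.41071614  0.63018779 -0.09905215  1.73436643  0.08286603  0.78109467
 -1.73483383]
[ 0.70214727  0.439271   -0.45267305  2.12131183  0.31477072  0.64449443
  1.16792798]
[ 0.71678388  0.68976373 -0.50127301  1.71788479  0.42190212  0.84317665
  1.16183412]
```

```bash
cat >> h.py <<'E'
yaw=-.4357;ex=np.array([np.cos(yaw),np.sin(yaw)]);ey=np.array([-ex[1],ex[0]]);O=np.array([.6373,-.3228]);Q=quat(yaw+np.pi)
W=lambda x,y,z:list(O+x*ex+y*ey)+[z]
E
python3 - <<'E'
from h import *
move_ptp(W(-.218,.048,.12),Q)
movel(W(-.218,.048,.032),Q,speed=.12)
f0=np.array(read_ft_force())
movel(W(-.10,.048,.032),Q,speed=.07)
print("f",(np.array(read_ft_force())-f0).round(2),read_time_s())
x=-.10
while x<-.055:
    x+=.003; movel(W(x,.048,.032),Q,speed=.04)
    f=np.array(read_ft_force())-f0; fx=f[:2]@ex
    e=(np.array(read_eef_pos())[:2]-O); print(round(x,3),(e@ex).round(4),fx.round(2),round(read_time_s(),2))
    if fx<-8 or read_time_s()>22: break
cv2.imwrite("pics/top2.png",cv2.resize(read_camera("top")[100:320,300:500,::-1],None,fx=2.5,fy=2.5))
E
```

```text
f [ 0.16 -0.59 -0.68] 8.55
-0.097 -0.0968 -0.92 8.8
-0.094 -0.0935 0.28 9.05
-0.091 -0.0904 0.43 9.3
-0.088 -0.0874 -0.64 9.55
-0.085 -0.0845 -0.14 9.8
-0.082 -0.0814 0.74 10.05
-0.079 -0.0785 0.19 10.3
-0.076 -0.0754 0.65 10.55
-0.073 -0.0725 0.29 10.8
-0.07 -0.0707 -3.61 11.05
-0.067 -0.0707 -8.4 11.3
```

View pics/top2.png

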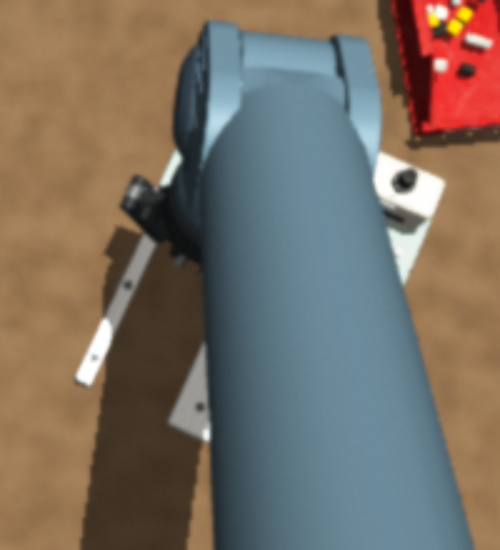

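The crop shows mostly the arm hiding the gate. The tool stopped hard at x = -0.0707 m, and the stop predicts -0.071. I'll retreat and check.

```bash
python3 - <<'E'
from h import *
movel(W(-.10,.048,.032),Q,speed=.06)
movel(W(-.13,.048,.20),Q,speed=.2)
move_ptp([.45,-.23,.25],quat(yaw))
P=camera_params("wrist");im=read_camera("wrist")
cv2.imwrite("pics/w2.png",im[:,:,::-1])
for r in tip_of("wrist","sink_centre")[:1]: print(r["at"],ray("wrist",r["at"],.016,P))
print(read_time_s())
for x,y in((-.06,.072),(-.06,.024)): print(proj("wrist",np.array(W(x,y,.032))))
E
```

```text
[359.2, 81.5] [ 0.52186368 -0.32056951  0.016     ]
15.6417
[250.71917492  33.89357257]
[296.30649364  33.87023281]
```

View pics/w2.png

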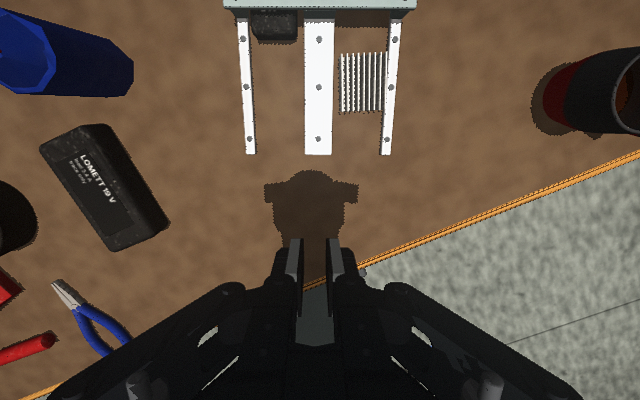

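The wrist view shows the adapter straight in its lane with its tail at about (275,38), level with the predicted home edge. The sink at (359,82) hasn't moved.

```bash
python3 -c "
from bench import *
print(sign_off())"
```

```text
the job is handed in; nothing more can be done
None
```

I pushed the power adapter under the gate to the orange stop and handed the job in at about 16 s. The arm met firm resistance where the stop should be, and the last wrist picture showed the heat sink still in place; sign-off returned no verdict.

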